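# Swing a mounting plate square against its stop pin

### The arm

A 7-joint arm with a two-finger parallel gripper is mounted at the origin on the work surface. World frame = base frame: x ahead of the robot, y to its left, z up, the work surface at z = 0. Lengths are in m, angles in rad, forces in N, time in s.
With the tool pointing down it reaches from about 0.425 to 0.95 m from the base axis. Payload 4.7 kg.
Tool frame: the origin (TCP) lies between the finger pads; the fingertips stand 8 mm ahead of it and the grasp point (between the pads) lies 11 mm behind it (ctrl.tcp_to_tips is the z of the fingertips in the tool frame, in m); z points along the fingers, x is the direction in which the jaws open and shut, and the axes are right-handed (so a half turn about z gives the same grasp; the last joint's range is limited). The gripper opens to 87 mm and grips with 3 to 60 N. Pads are 19 mm wide; open, the fingers measure 117 mm over their backs; the gripper's body (75 mm by 190 mm) begins 51 mm behind the grasp point.
Start: joints at [-1.152, 0.469, -0.049, 1.532, 0.024, 1.141, -0.082], TCP at [0.292, 0.608, 0.231] pointing down, gripper open.
Joint ranges: [-2.59, 2.59], [-0.33, 1.99], [-1.39, 1.29], [0.1, 2.45], [-1.04, 4.18], [0.21, 1.99], [-2.66, 2.66]. Speed limits (rad/s): [2.57, 2.57, 3.14, 3.14, 3.14, 3.14, 3.14].

### API

Orientations are given as a rotation vector (axis times angle).
In Python, from rig import ctrl gives the robot as it stands.
- The arm moves only by the shell command python3 -m jog 'ROWS' [FORCE]. ROWS is a JSON object of lists of equal length, an entry for each row: "slide": the shift along the tool's x, y, z in cm, a list of three; "rotation": the turn, a rotation vector about the tool's x, y, z in rad, a list of three; "gripper": the finger opening in cm, from 0 to 8.7. A call has 1 to 5 rows; each row is the pose to reach, as a shift and turn from the pose measured when the call began, along the tool's axes at that moment; what a row does not reach only later rows make up. A row lasts 1/12 s, in which the tool goes at most 41.7 mm and 7.16 degrees, less where a joint would pass 70% of its speed; a pose out of reach is approached as far as the arm can. A call with a gripper value outside its range is refused whole. The fingers move at their own pace and stop on an object; FORCE is the grip in N (left out, the last holds). Time passes only in rows, so rows that repeat a pose let the fingers close. It gives the time, the measured TCP pose, the force and the opening at its end, in the units of the state.
- ctrl.read_state(): the state, without advancing time (a new reading comes with each control period).
- ctrl.get_image(name): name is "side" or "top" or "wrist"; returns a dict with "img" (384x512x3 uint8, blue, green, red), "mtx" (3x3 intrinsics, pixels), "distortion" ([k1, k2, p1, p2, k3] as OpenCV has them; the pictures are not rectified), "world_to_cam" (4x4, takes a point from world to camera coordinates); the wrist camera has in their place "tool_from_camera" (4x4, takes a point from camera to tool coordinates, whose origin is the TCP and whose axes are the tool frame's). Camera axes: x right, y down, z forward; pixel columns grow to the right and rows downward; lengths in m; the calibration is good to about 2 mm. A picture is of the moment at which its call begins: read the wrist's pose just before it. There is no depth.
- ctrl.hand_in(): hands the job in, once; it reports no verdict.
The state is a dict: "clock": time; "q": joint angles; "joint_vel": joint speeds; "joint_torque": joint torques, N m; "ee_pos": TCP position; "orientation": TCP orientation; "contact_force": force on the tool from outside, world axes, zero at the start; "ft_torque": the same for the moment, N m; "grip_width": finger opening in m.
Only numpy, scipy, OpenCV 4.12 (cv2) and the standard library are available. Lean on these libraries where they do the work, as an engineer would, in place of code of your own. Each camera call takes 0.05 s, during which the arm holds its last target.

### The job

On the aluminium assembly fixture the long gold-coloured plate lies askew, the open slot in one of its corners hooked on a locating pin. Push the free corner diagonally opposite so that the plate turns in place about that pin until its long edge rests against the second pin, ready for its box to be screwed on. Keep the plate flat on the fixture and hooked on its pin throughout, and leave the short plate beside it where it is.

Things in the scene. Friction and masses are not known exactly. Their poses are not given: they have to be found in the camera images.
- long_plate: Long gold-coloured plate, 160 x 70 x 8 mm, 0.35 kg, loose. Its right end (robot's view) has an open slot 16 mm wide, 26 mm deep near the far corner, hooked on the bearing pin. Origin: underside, in the slot, at that pin's axis. x points to the far long edge, y to the left end: it spans x -50..20, y -18..142, z 0..8 mm; push near x -50, y 125, towards +x. Starts 20 to 38 deg counter-clockwise of home.
- bearing_pin (a point): The right one of two equal fixed dark steel pins, diameter 12 mm, 22 mm tall; point on its axis at the top face of the fixture, 10 mm above the bench. The fixture is a fixed flat aluminium plate, 300 x 320 x 10 mm; its place and yaw vary. Axes are the fixture's: x away from the robot, y to the left, z up. The long plate is hooked on this pin and lies on the robot's side of the other one.
- stop_pin (a point): The second, left pin, same size and axes: 26 mm beyond the bearing pin in x, 100 mm to its left in y; point on its axis at the fixture's top face. It stops the plate's far long edge. At the start that edge is 30 mm or more clear of it; at home the edge touches it and the plate's axes are parallel to the pins' axes.
- short_plate: A small plate of the same gold-coloured metal, 50 (x) x 60 (y) x 8 mm, lying loose on the fixture near its right-hand corner on the robot's side, not at a pin. Origin at the centre of its underside, z up. To be left alone.
There are look-alikes about, which are no part of the job. What is meant by the long_plate is not black or white, and is the smaller of those in its own colour.

How it is judged:
By the outcome, as a careful person would: the job done as asked, in the order asked, and still so for the second after the job is handed in, with the robot touching nothing.
It also fails if it takes over 32 s, if anything falls off the work surface, if the arm or the gripper's body presses on something with over 40 N, if the wrist force passes 120 N, or if a joint passes its speed limit or range.

## Working session

There is one attempt and no reset: what is moved stays moved. The work goes in short steps, Python scripts to look and compute and a shell command to move; the robot and the scene stay as the last step left them, time stands still between calls to the robot, and variables do not carry over. Pictures are saved under pics/ and viewed, and the job is handed in when it is done.

```bash
ls; mkdir -p pics
python3 - <<'E'
from rig import ctrl
import cv2,numpy as np
s=ctrl.read_state()
print({k:np.round(v,3).tolist() for k,v in s.items()}, ctrl.tcp_to_tips)
for n in ("top","side"):
    d=ctrl.get_image(n); cv2.imwrite(f"pics/{n}0.png",d["img"]); 
    print(n,d["mtx"].tolist(),d["distortion"],np.round(d["world_to_cam"],3).tolist())
E
```

```text
pics
{'clock': 0.0, 'q': [-1.152, 0.469, -0.049, 1.534, 0.024, 1.141, -0.082], 'joint_vel': [-0.0, -0.0, 0.001, 0.001, -0.0, 0.002, 0.0], 'joint_torque': [-0.001, -50.796, -0.081, -23.616, -0.061, 0.038, 0.0], 'ee_pos': [0.292, 0.608, 0.229], 'orientation': [2.658, 1.672, -0.003], 'contact_force': [-0.079, -0.6, 0.604], 'ft_torque': [-0.01, 0.024, 0.036], 'grip_width': 0.087} 0.008
top [[407.2467489763515, 0.0, 253.90435545659673], [0.0, 407.2467489763515, 195.50321574884592], [0.0, 0.0, 1.0]] [-0.05740722  0.          0.          0.          0.        ] [[-0.001, -1.0, 0.011, -0.06], [-0.999, 0.001, -0.047, 0.509], [0.047, -0.011, -0.999, 0.917], [0.0, 0.0, 0.0, 1.0]]
side [[413.98883440641265, 0.0, 264.9307200062817], [0.0, 413.98883440641265, 194.64935186901653], [0.0, 0.0, 1.0]] [-0.01260374  0.          0.          0.          0.        ] [[0.677, -0.735, 0.023, -0.394], [-0.441, -0.43, -0.788, 0.252], [0.589, 0.523, -0.616, 0.703], [0.0, 0.0, 0.0, 1.0]]
```

View pics/top0.png

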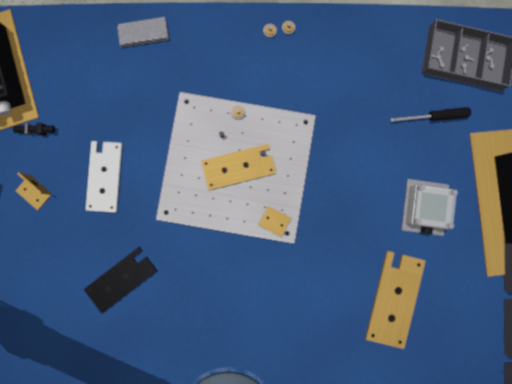

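View pics/side0.png

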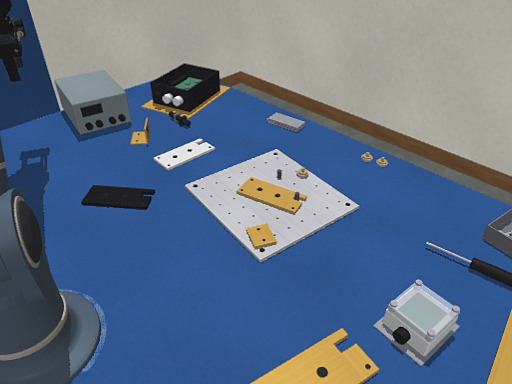

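The look-alikes in the top view are white plate (104,177), black plate (121,280), a bigger gold plate (396,300), and a short plate (275,221). The target is the smaller gold plate on the fixture at (238,167), hooked at the pin near (264,153). The stop pin is near (222,135).

```bash
python3 - <<'E'
import cv2
im=cv2.imread("pics/top0.png")[85:250,150:325]
cv2.imwrite("pics/crop0.png",cv2.resize(im,None,fx=4.5,fy=3.6*1.0 if 0 else 4.5,interpolation=cv2.INTER_CUBIC)[:600] if 0 else cv2.resize(im[20:150,20:170],None,fx=5,fy=4.6 if 0 else 5,interpolation=cv2.INTER_CUBIC)[:600])
E
cat > h.py <<'E'
import numpy as np,cv2
from rig import ctrl
def ray(d,uv,z,T=None):
    T=d["world_to_cam"] if T is None else T
    R,t=np.array(T)[:3,:3],np.array(T)[:3,3]
    p=cv2.undistortPoints(np.array(uv,float).reshape(-1,1,2),d["mtx"],d["distortion"]).reshape(-1,2)
    c=-R.T@t; v=np.c_[p,np.ones(len(p))]@R
    return c+v*((z-c[2])/v[:,2:3])
def proj(d,X,T=None):
    T=np.array(d["world_to_cam"] if T is None else T)
    return cv2.projectPoints(np.array(X,float).reshape(-1,3),cv2.Rodrigues(T[:3,:3])[0],T[:3,3],d["mtx"],d["distortion"])[0].reshape(-1,2)
E
```

```text
(no output)
```

View pics/crop0.png

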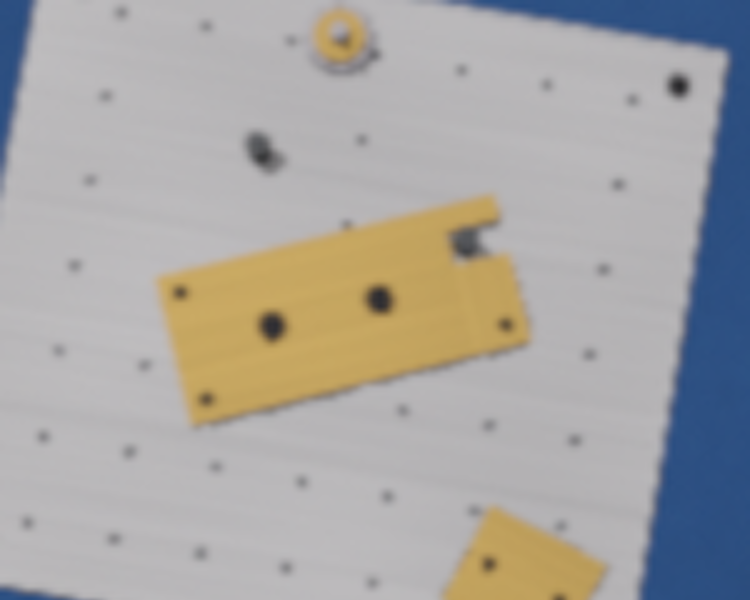

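```bash
cat > m.py <<'E'
from h import *
d=ctrl.get_image("top")
c=lambda L:(np.array(L,float)+.5)/5-.5+np.array([170,105])
P=ray(d,c([(158,278),(193,427),(530,345),(494,196)]),.018)
B=ray(d,c([(464,240)]),.032)[0]; S=ray(d,c([(258,148)]),.032)[0]
F=ray(d,[(180,94),(315,115),(295,242),(157,221)],.01)
print("plate",P.round(4)[:,:2].tolist(),"sides",[np.linalg.norm(P[i]-P[i-1]).round(4) for i in range(4)])
print("B",B.round(4),"S",S.round(4),"fix",[np.linalg.norm(F[i]-F[i-1]).round(4) for i in range(4)])
yf=np.mean([np.degrees(np.arctan2(*(a-b)[1::-1])) for a,b in((F[0],F[3]),(F[1],F[2]))])
dy=(F[0]-F[1]+F[3]-F[2]); yf2=np.degrees(np.arctan2(-dy[0],dy[1]))
v=S-B; yp=np.degrees(np.arctan2(v[1],v[0])-np.arctan2(100,26))
dp=P[0]-P[3]+P[1]-P[2]; ypl=np.degrees(np.arctan2(-dp[0],dp[1]))
print("yaw fix",yf,yf2,"pins",yp,np.linalg.norm(v),"plate",ypl)
# plate origin from corners
a=np.radians(ypl);R=np.array([[np.cos(a),-np.sin(a)],[np.sin(a),np.cos(a)]])
loc=np.array([(20,142),(-50,142),(-50,-18),(20,-18)])/1e3
O=(P[:,:2]-loc@R.T).mean(0);print("origin",O, "resid",(P[:,:2]-loc@R.T-O).round(4).tolist())
E
python3 m.py
```

```text
plate [[0.5891, 0.0598], [0.5211, 0.0435], [0.5584, -0.1095], [0.6267, -0.0933]] sides [np.float64(0.1577), np.float64(0.0699), np.float64(0.1575), np.float64(0.0702)]
B [ 0.6043 -0.0791  0.032 ] S [0.646  0.0135 0.032 ] fix [np.float64(0.2983), np.float64(0.3171), np.float64(0.297), np.float64(0.3184)]
yaw fix -9.493790763248688 -8.791379631110829 pins -9.655505963665076 0.1015623718325214 plate 13.76594640218955
origin [ 0.60316202 -0.08153928] resid [[0.0003, -0.0014], [0.0003, -0.001], [-0.0005, 0.0014], [-0.0001, 0.0009]]
```

```bash
cat > go.py <<'E'
# tool-frame move to a world target (x,y,z, yaw of tool x in deg)
import sys
from h import *
from scipy.spatial.transform import Rotation as Ro
x,y,z,yaw=map(float,sys.argv[1:5])
s=ctrl.read_state(); R=Ro.from_rotvec(s["orientation"])
a=np.radians(yaw); G=Ro.from_matrix(np.array([[np.cos(a),np.sin(a),0],[np.sin(a),-np.cos(a),0],[0,0,-1]]))
print("t",round(s["clock"],2),"pos",np.round(s["ee_pos"],4),"slide cm",np.round(R.inv().apply(np.array([x,y,z])-s["ee_pos"])*100,2),"rot",np.round((R.inv()*G).as_rotvec(),3),"F",np.round(s["contact_force"],1))
E
cat > w.py <<'E'
import numpy as np
O=np.array([.6037,-.0803])
for yaw in (13.8,8,3,-2,-6,-9.3):
    f=(13.8-yaw)/23.1; a=np.radians(yaw);R=np.array([[np.cos(a),-np.sin(a)],[np.sin(a),np.cos(a)]])
    for off in (-.0745,-.0595):
        print(yaw,off,(O+R@[off,.130-.012*f]).round(4),"toolyaw",90+yaw)
E
python3 w.py; python3 go.py 0.505 0.0286 0.12 103.8
```

```text
13.8 -0.0745 [0.5003 0.0282] toolyaw 103.8
13.8 -0.0595 [0.5149 0.0318] toolyaw 103.8
8 -0.0745 [0.5123 0.0351] toolyaw 98
8 -0.0595 [0.5271 0.0372] toolyaw 98
3 -0.0745 [0.5228 0.04  ] toolyaw 93
3 -0.0595 [0.5378 0.0408] toolyaw 93
-2 -0.0745 [0.5335 0.044 ] toolyaw 88
-2 -0.0595 [0.5485 0.0435] toolyaw 88
-6 -0.0745 [0.5421 0.0465] toolyaw 84
-6 -0.0595 [0.557 0.045] toolyaw 84
-9.3 -0.0745 [0.5492 0.0482] toolyaw 80.7
-9.3 -0.0595 [0.5641 0.0458] toolyaw 80.7
t 0.15 pos [0.2921 0.6081 0.2298] slide cm [-43.    44.28  11.04] rot [-0.     0.001 -0.689] F [ 0.  -0.1  0.2]
```

```bash
python3 go.py 0.497 0.030 0.23 92;python3 go.py 0.497 0.030 0.10 92
```

```text
t 0.15 pos [0.2921 0.6081 0.2298] slide cm [-4.323e+01  4.350e+01  4.000e-02] rot [-0.     0.001 -0.483] F [ 0.  -0.1  0.2]
t 0.15 pos [0.2921 0.6081 0.2298] slide cm [-43.22  43.5   13.04] rot [-0.     0.001 -0.483] F [ 0.  -0.1  0.2]
```

```bash
python3 -m jog '{"slide":[[-3,3,0],[-6,6,0],[-9,9,0],[-12,12,0],[-15,15,0]],"rotation":[[0,0,-0.1],[0,0,-0.2],[0,0,-0.3],[0,0,-0.4],[0,0,-0.483]],"gripper":[0,0,0,0,0]}' 20; python3 go.py 0.497 0.030 0.20 92
```

```text
clock: 0.57
ee_pos: [0.3612, 0.4097, 0.2296]
orientation: [2.176, 2.265, -0.003]
contact_force: [1.2, 0.8, 0.4]
grip_width: 0.0614
t 0.57 pos [0.3612 0.4097 0.2296] slide cm [-38.48  12.05   3.02] rot [-0.001  0.002  0.005] F [1.2 0.8 0.4]
```

```bash
python3 -m jog '{"slide":[[-4,1.3,0],[-8,2.6,0],[-12,3.8,0],[-16,5,0],[-20,6.2,0]],"rotation":[[0,0,0],[0,0,0],[0,0,0],[0,0,0],[0,0,0]],"gripper":[0,0,0,0,0]}' 20; python3 go.py 0.497 0.030 0.10 92
```

```text
clock: 0.98
ee_pos: [0.4303, 0.2132, 0.23]
orientation: [2.176, 2.265, -0.003]
contact_force: [0.6, 0.7, -0.3]
grip_width: 0.0286
t 0.98 pos [0.4303 0.2132 0.23  ] slide cm [-18.55   5.94  13.02] rot [-0.001  0.002  0.005] F [ 0.6  0.7 -0.3]
```

```bash
python3 -m jog '{"slide":[[-4,1.3,2.5],[-8,2.6,5],[-12,3.8,7.5],[-16,5,10],[-18.5,5.8,12]],"rotation":[[0,0,0],[0,0,0],[0,0,0],[0,0,0],[0,0,0]],"gripper":[0,0,0,0,0]}' 20; python3 go.py 0.497 0.030 0.06 92
```

```text
clock: 1.4
ee_pos: [0.4901, 0.0454, 0.1218]
orientation: [2.175, 2.265, -0.001]
contact_force: [1.3, 0.2, 0.7]
grip_width: 0.0019
t 1.4 pos [0.4901 0.0454 0.1218] slide cm [-1.56  0.62  6.19] rot [0.    0.002 0.005] F [1.3 0.2 0.7]
```

```bash
python3 -m jog '{"slide":[[-1,0.4,2],[-1.5,0.5,4],[-1.5,0.6,6],[-1.5,0.6,6],[-1.5,0.6,6]],"rotation":[[0,0,0],[0,0,0],[0,0,0],[0,0,0],[0,0,0]],"gripper":[0,0,0,0,0]}' 20; python3 go.py 0.497 0.030 0.021 92
python3 - <<'E'
from h import *
w=ctrl.get_image("wrist");t=ctrl.get_image("top")
cv2.imwrite("pics/w1.png",w["img"]);cv2.imwrite("pics/t1.png",cv2.resize(t["img"][85:255,150:340],None,fx=3.5,fy=3.5))
E
```

```text
clock: 1.82
ee_pos: [0.496, 0.0305, 0.0612]
orientation: [2.176, 2.266, -0.004]
contact_force: [0.2, 0.0, -0.0]
grip_width: 0.0007
t 1.82 pos [0.496  0.0305 0.0612] slide cm [-0.05  0.1   4.02] rot [-0.002  0.002  0.005] F [ 0.2  0.  -0. ]
```

View pics/w1.png

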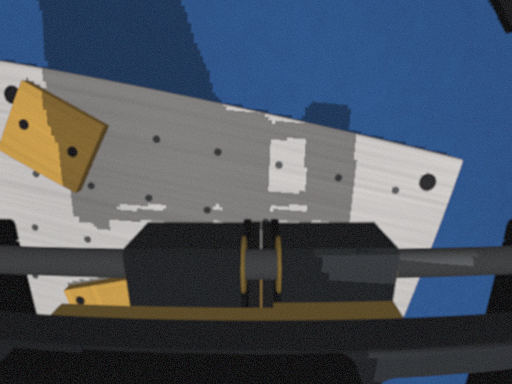

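View pics/t1.png

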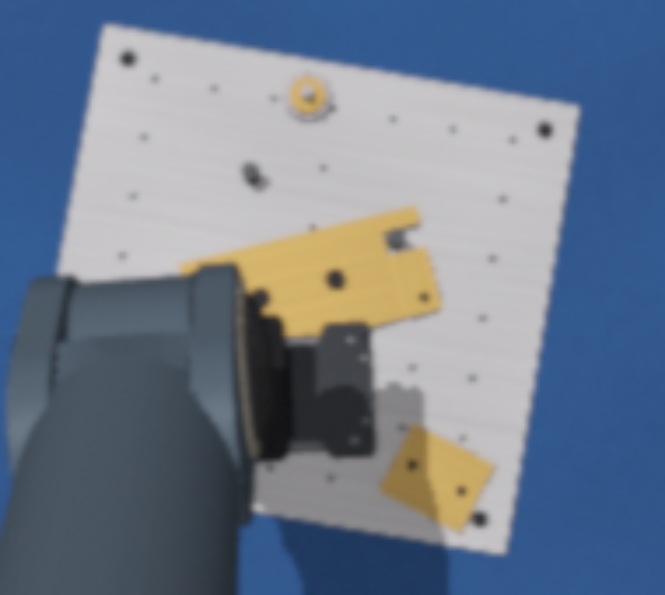

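The wrist view shows the fingers (262,262) on the robot's side of the plate, whose near-right corner is at (68,290). The short plate (55,135) is clear. In the top view nothing has moved. Next I descend.

```bash
python3 -m jog '{"slide":[[0,0,1.5],[0,0,3],[0,0,3.7],[0,0,4],[0,0,4]],"rotation":[[0,0,0],[0,0,0],[0,0,0],[0,0,0],[0,0,0]],"gripper":[0,0,0,0,0]}' 20; python3 go.py 0.515 0.032 0.021 92
python3 - <<'E'
from h import *
w=ctrl.get_image("side")
cv2.imwrite("pics/s2.png",cv2.resize(w["img"][130:280,170:370],None,fx=4,fy=4))
E
```

```text
clock: 2.33
ee_pos: [0.4976, 0.0313, 0.0231]
orientation: [2.173, 2.265, 0.001]
contact_force: [0.1, 0.6, -0.9]
grip_width: 0.0003
t 2.33 pos [0.4976 0.0313 0.0231] slide cm [0.   1.74 0.21] rot [0.002 0.001 0.007] F [ 0.1  0.6 -0.9]
```

View pics/s2.png

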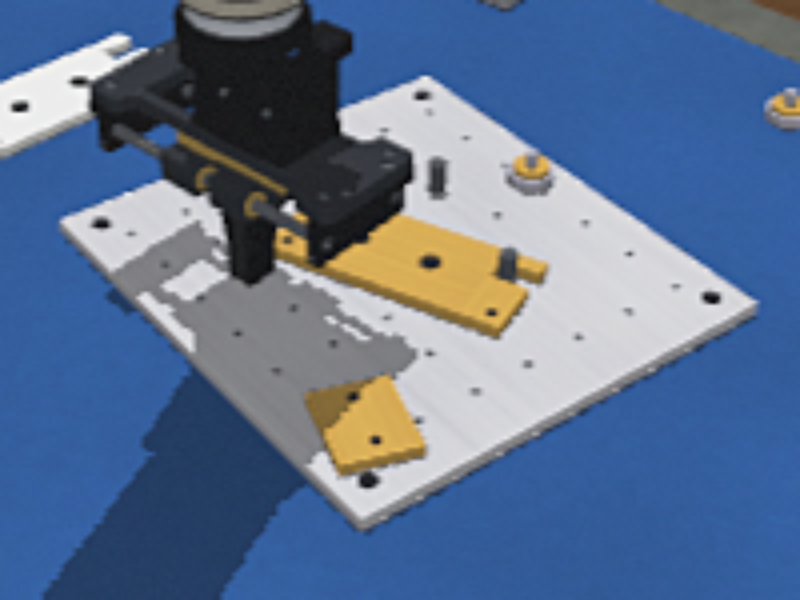

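```bash
python3 -m jog '{"slide":[[0,0.4,0.2],[0.1,0.8,0.2],[0.2,1.2,0.2],[0.3,1.6,0.2],[0.4,2.0,0.2]],"rotation":[[0,0,0],[0,0,0],[0,0,0],[0,0,0],[0,0,0]],"gripper":[0,0,0,0,0]}' 20; python3 go.py 0.5378 0.0408 0.021 92
```

```text
clock: 2.8
ee_pos: [0.5179, 0.0363, 0.0216]
orientation: [2.173, 2.265, 0.002]
contact_force: [-0.6, 0.6, 1.0]
grip_width: 0.0003
t 2.8 pos [0.5179 0.0363 0.0216] slide cm [0.37 2.   0.06] rot [0.002 0.001 0.007] F [-0.6  0.6  1. ]
```

```bash
python3 -m jog '{"slide":[[0,0.4,0],[0.1,0.8,0],[0.2,1.2,0],[0.3,1.6,0],[0.3,1.8,0]],"rotation":[[0,0,0],[0,0,0],[0,0,0],[0,0,0],[0,0,0]],"gripper":[0,0,0,0,0]}' 20; python3 go.py 0.5564 0.0445 0.021 88
python3 - <<'E'
from h import *
w=ctrl.get_image("side")
cv2.imwrite("pics/s3.png",cv2.resize(w["img"][130:280,170:370],None,fx=4,fy=4))
w=ctrl.get_image("top")
cv2.imwrite("pics/t3.png",cv2.resize(w["img"][85:255,150:340],None,fx=3.5,fy=3.5))
E
```

```text
clock: 3.22
ee_pos: [0.5365, 0.0405, 0.0216]
orientation: [2.173, 2.265, 0.002]
contact_force: [-1.1, 1.1, -0.1]
grip_width: 0.0003
t 3.22 pos [0.5365 0.0405 0.0216] slide cm [0.32 2.   0.07] rot [0.003 0.001 0.077] F [-1.1  1.1 -0.1]
```

View pics/s3.png

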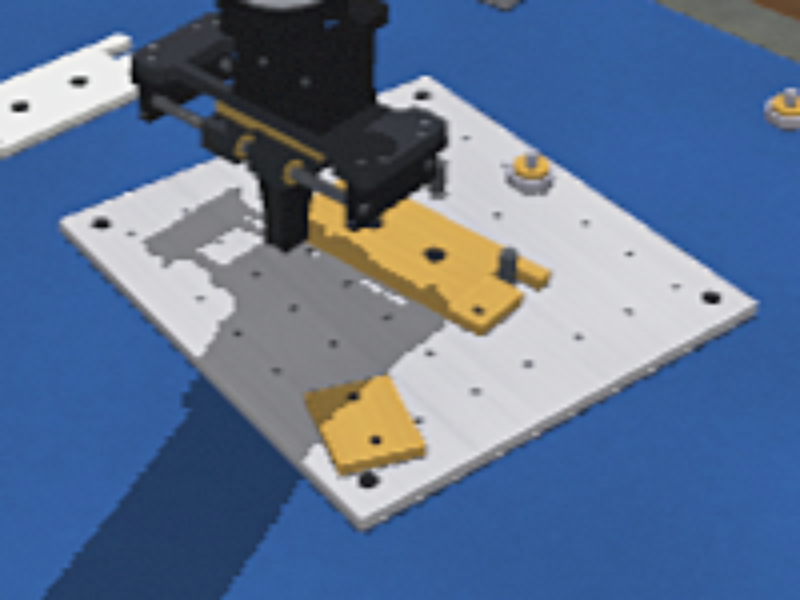

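View pics/t3.png

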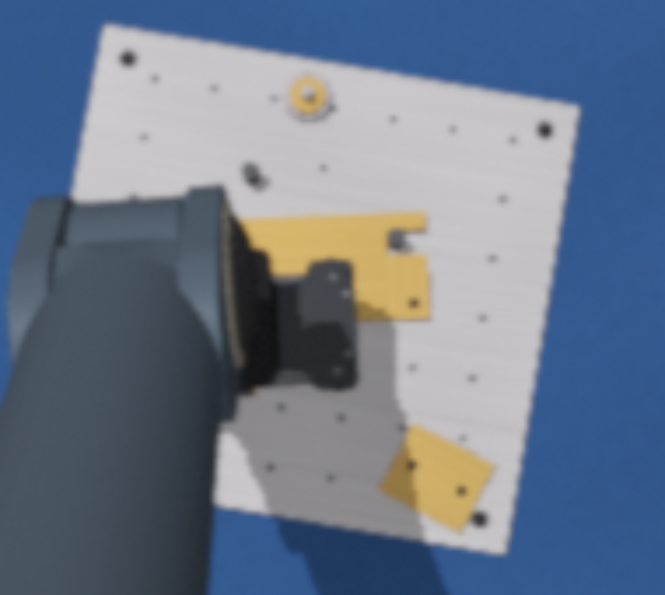

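The plate has turned to about 2° and is still hooked, with the pin at (398,240). It is flat, and the short plate hasn't moved. I'll keep pushing.

```bash
python3 -m jog '{"slide":[[0,0.3,0],[0.1,0.7,0],[0.2,1.1,0],[0.2,1.4,0],[0.2,1.6,0]],"rotation":[[0,0,0.03],[0,0,0.06],[0,0,0.09],[0,0,0.12],[0,0,0.12]],"gripper":[0,0,0,0,0]}' 20; python3 go.py 0.5641 0.0455 0.021 84
python3 - <<'E'
from h import *
w=ctrl.get_image("side")
cv2.imwrite("pics/s4.png",cv2.resize(w["img"][130:280,170:370],None,fx=4,fy=4))
w=ctrl.get_image("top")
cv2.imwrite("pics/t4.png",cv2.resize(w["img"][85:255,150:340],None,fx=3.5,fy=3.5))
E
```

```text
clock: 3.73
ee_pos: [0.553, 0.0431, 0.0217]
orientation: [2.306, 2.129, 0.003]
contact_force: [-1.8, 0.6, -0.4]
grip_width: 0.0002
t 3.73 pos [0.553  0.0431 0.0217] slide cm [0.33 1.09 0.08] rot [0.004 0.001 0.025] F [-1.8  0.6 -0.4]
```

View pics/s4.png

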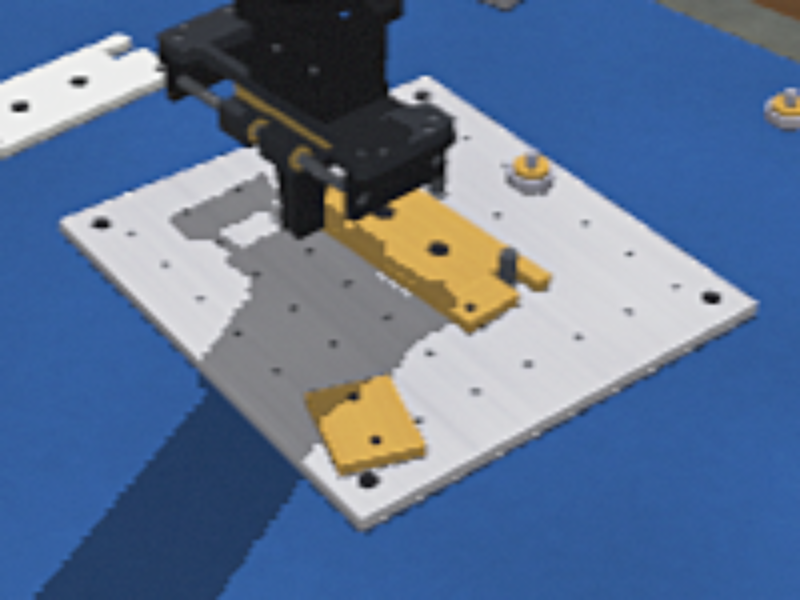

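View pics/t4.png

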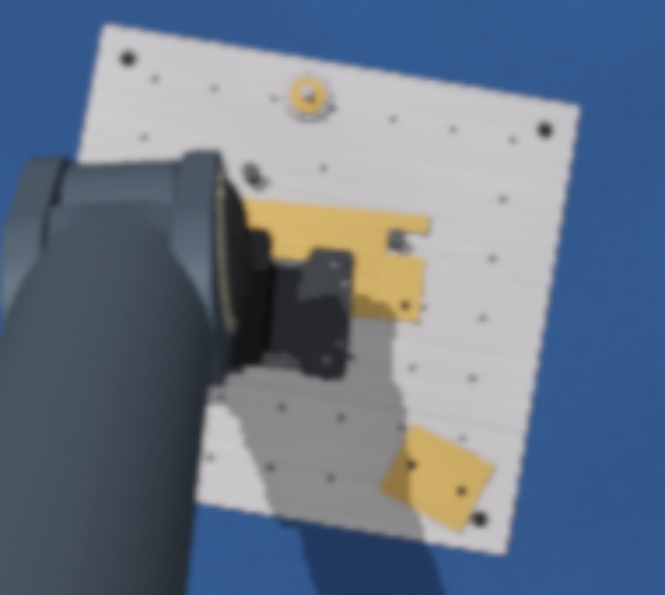

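The edge runs from (246,200) to (428,217), so yaw is about -5.3° and 4° remain. From here I use fine steps and watch the force.

```bash
python3 -m jog '{"slide":[[0.1,0.2,0],[0.1,0.4,0],[0.1,0.5,0],[0.1,0.6,0],[0.1,0.6,0]],"rotation":[[0,0,0],[0,0,0],[0,0,0],[0,0,0],[0,0,0]],"gripper":[0,0,0,0,0]}' 20
python3 -m jog '{"slide":[[0,0.1,0],[0,0.15,0],[0,0.15,0]],"rotation":[[0,0,0],[0,0,0],[0,0,0]],"gripper":[0,0,0]}' 20
python3 - <<'E'
from h import *
w=ctrl.get_image("top")
cv2.imwrite("pics/t5.png",cv2.resize(w["img"][115:185,190:290],None,fx=7,fy=7,interpolation=cv2.INTER_CUBIC))
E
```

```text
clock: 4.25
ee_pos: [0.5594, 0.0434, 0.0218]
orientation: [2.304, 2.13, 0.004]
contact_force: [-2.4, 1.2, -1.1]
grip_width: 0.0003
clock: 4.5
ee_pos: [0.561, 0.0432, 0.0218]
orientation: [2.304, 2.13, 0.004]
contact_force: [-0.4, 0.1, 0.5]
grip_width: 0.0002
```

View pics/t5.png

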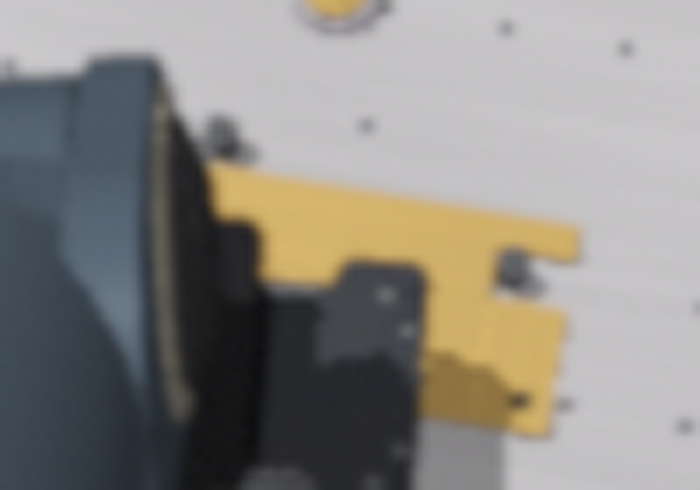

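```bash
python3 -m jog '{"slide":[[0,0.1,0],[0,0.15,0],[0,0.15,0]],"rotation":[[0,0,0],[0,0,0],[0,0,0]],"gripper":[0,0,0]}' 20
python3 - <<'E'
from h import *
w=ctrl.get_image("wrist")
cv2.imwrite("pics/w6.png",w["img"])
w=ctrl.get_image("side")
cv2.imwrite("pics/s6.png",cv2.resize(w["img"][140:230,220:330],None,fx=6.6,fy=6.6,interpolation=cv2.INTER_CUBIC))
E
```

```text
clock: 4.8
ee_pos: [0.5627, 0.043, 0.0218]
orientation: [2.304, 2.13, 0.004]
contact_force: [-1.8, 1.3, -0.0]
grip_width: 0.0003
```

View pics/s6.png

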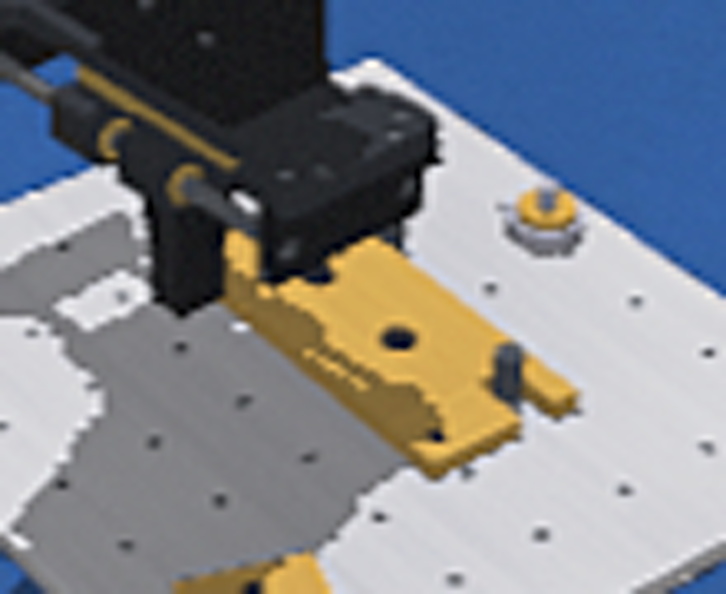

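```bash
python3 -m jog '{"slide":[[0,0.1,0],[0,0.1,0]],"rotation":[[0,0,0],[0,0,0]],"gripper":[0,0]}' 20
python3 -m jog '{"slide":[[0,0.1,0],[0,0.1,0]],"rotation":[[0,0,0],[0,0,0]],"gripper":[0,0]}' 20
python3 - <<'E'
from h import *
w=ctrl.get_image("top")
cv2.imwrite("pics/t7.png",cv2.resize(w["img"][115:185,190:290],None,fx=7,fy=7,interpolation=cv2.INTER_CUBIC))
E
```

```text
clock: 5.07
ee_pos: [0.5638, 0.0429, 0.0219]
orientation: [2.303, 2.13, 0.005]
contact_force: [-1.5, 0.4, -0.4]
grip_width: 0.0004
clock: 5.23
ee_pos: [0.5641, 0.0429, 0.0217]
orientation: [2.304, 2.13, 0.003]
contact_force: [-2.9, 1.2, 1.0]
grip_width: 0.0004
```

View pics/t7.png

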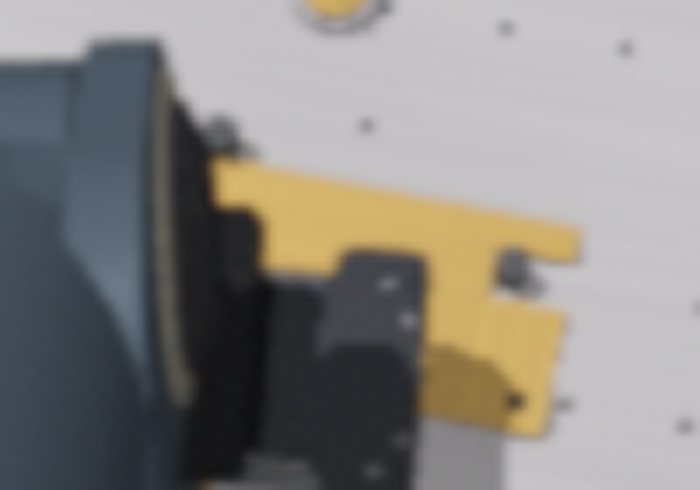

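```bash
python3 -m jog '{"slide":[[0,0.1,0],[0,0.1,0]],"rotation":[[0,0,0],[0,0,0]],"gripper":[0,0]}' 20
python3 -m jog '{"slide":[[0,0.1,0],[0,0.1,0],[0,0.1,0]],"rotation":[[0,0,0],[0,0,0],[0,0,0]],"gripper":[0,0,0]}' 20
```

```text
clock: 5.45
ee_pos: [0.5643, 0.0429, 0.0216]
orientation: [2.305, 2.131, 0.001]
contact_force: [-4.6, 0.7, 3.0]
grip_width: 0.0005
clock: 5.7
ee_pos: [0.5643, 0.0429, 0.0215]
orientation: [2.306, 2.133, -0.002]
contact_force: [-5.5, 1.8, 3.2]
grip_width: 0.0003
```

It has stalled: no advance and the force is rising, so the edge is on the stop pin. I'll back off, lift away and inspect.

```bash
python3 -m jog '{"slide":[[0,-0.3,0],[0,-1,0],[0,-2.5,0],[0,-4,0],[0,-4,-1]],"rotation":[[0,0,0],[0,0,0],[0,0,0],[0,0,0],[0,0,0]],"gripper":[0,0,0,0,0]}' 20
python3 -m jog '{"slide":[[0,0,-3],[1,-1,-6],[4,-2,-9],[8,-2,-12],[12,-2,-14]],"rotation":[[0,0,0],[0,0,0],[0,0,0],[0,0,0],[0,0,0]],"gripper":[0,0,0,0,0]}' 20
python3 -m jog '{"slide":[[4,0,0],[8,0,0],[12,0,0],[16,0,0],[16,0,0]],"rotation":[[0,0,0],[0,0,0],[0,0,0],[0,0,0],[0,0,0]],"gripper":[0,0,0,0,0]}' 20
python3 - <<'E'
from h import *
w=ctrl.get_image("top")
cv2.imwrite("pics/t8.png",cv2.resize(w["img"][105:245,170:320],None,fx=4,fy=4,interpolation=cv2.INTER_CUBIC))
cv2.imwrite("pics/t8b.png",cv2.resize(w["img"][115:185,190:290],None,fx=8,fy=8,interpolation=cv2.INTER_CUBIC))
w=ctrl.get_image("side")
cv2.imwrite("pics/s8.png",cv2.resize(w["img"][140:230,220:330],None,fx=6.6,fy=6.6,interpolation=cv2.INTER_CUBIC))
E
```

```text
clock: 6.12
ee_pos: [0.5204, 0.0456, 0.0302]
orientation: [-2.304, -2.131, 0.009]
contact_force: [-1.2, -0.1, -0.8]
grip_width: 0.0004
clock: 6.53
ee_pos: [0.5116, 0.1556, 0.1676]
orientation: [2.31, 2.129, -0.001]
contact_force: [1.3, -0.7, -0.4]
grip_width: 0.0003
clock: 6.95
ee_pos: [0.5242, 0.3261, 0.1689]
orientation: [-2.296, -2.14, -0.012]
contact_force: [-0.3, 1.2, 0.1]
grip_width: 0.0006
```

View pics/t8b.png

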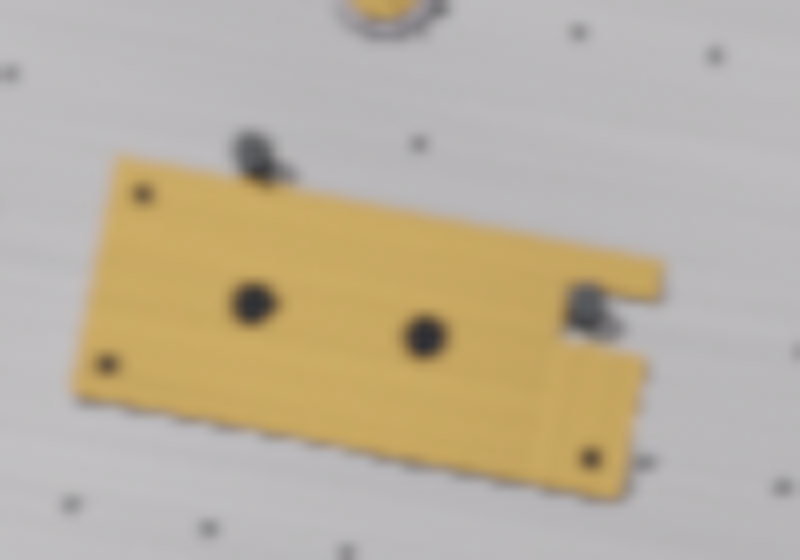

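View pics/s8.png

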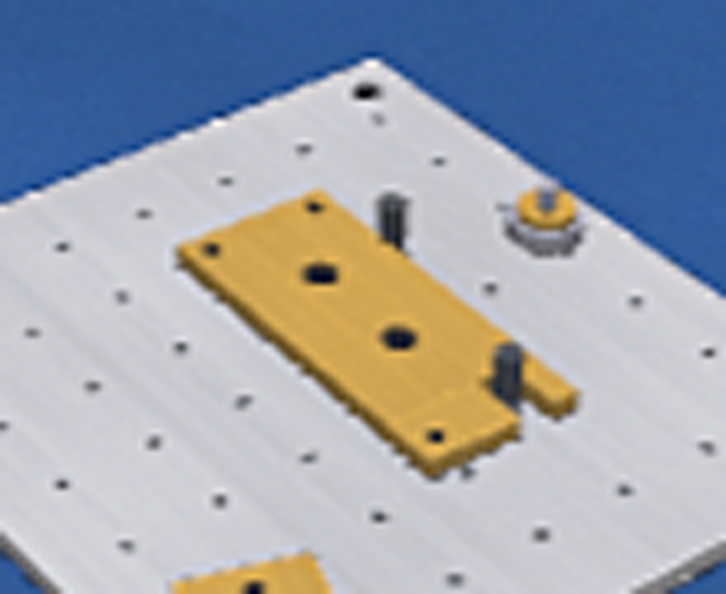

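View pics/t8.png

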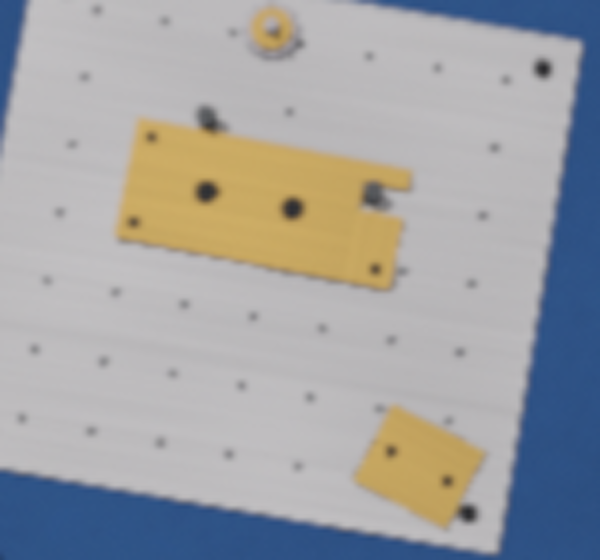

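Run:
```python
from h import *
d=ctrl.get_image("top"); s=ctrl.read_state(); print(s["clock"],np.round(s["contact_force"],1))
c=lambda L:(np.array(L,float)+.5)/8-.5+np.array([190,115])
P=ray(d,c([(118,155),(73,396),(625,500),(664,262)]),.018)[:,:2]
K=1.015
B=np.array([.6043,-.0791]);S=np.array([.646,.0135])
dp=P[0]-P[3]+P[1]-P[2]; print("plate yaw",np.degrees(np.arctan2(-dp[0],dp[1])))
h=(np.array([(22,418),(298,466)])+.5)/4-.5+np.array([170,105]); H=ray(d,h,.01); e=H[0]-H[1]; print("hole yaw",np.degrees(np.arctan2(-e[0],e[1])))
u=(P[0]-P[3])/np.linalg.norm(P[0]-P[3]); n=np.array([u[1],-u[0]])
print("stop axis to edge mm",1e3*n@(S-P[3])*K,"bearing axis from edge",1e3*n@(B-P[3])*K,"bearing from right end",1e3*u@(B-P[3])*K)
```

```text
7.1 [-0.1 -1.2 -1.4]
plate yaw -10.944710222920651
hole yaw -9.87546181974523
stop axis to edge mm 4.3486649108738575 bearing axis from edge -18.973973909732436 bearing from right end 20.77936906581099
```

```bash
python3 -c "
from rig import ctrl
print(ctrl.hand_in())"
```

```text
the job is handed in; nothing more can be done
None
```

The long gold plate is turned home against the stop pin and still hooked on its bearing pin. I handed it in at about 7 s of the 32 s allowed.

I pushed the free near-left corner with the closed fingertips, low beside the plate's edge. The plate turned about 25° clockwise until it stopped advancing. The force there was about 6 N, and the highest reading in the whole push was about 7 N. I then backed off, lifted the gripper and moved it clear to the left.

Last checks, from the camera pictures taken with the arm clear:
- **Contact with the stop pin:** the far long edge shows no gap at the pin. I measured 4.3 mm from the pin's axis to the edge where 6 mm is expected, which is within the 2 mm calibration error.
- **Still hooked and flat:** the bearing pin sits near the bottom of the slot, and the plate looks flat on the fixture in the side view.
- **Short plate:** it shows no visible change from the start.
- **Angle, which disagrees slightly:** the plate lies at -10.9° against -9.9° for the fixture's hole rows, so it is about 1° past parallel. The slot's 2 mm play on the pin accounts for that. I left it, because another nudge might have opened a gap at the stop pin.

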